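Set the timer of the loaded bench centrifuge and start the spin

ROBOT

A 6-joint arm with a two-finger parallel gripper is mounted at the origin on a cart in front of the work surface, level with it; the furniture and walls round the work are solid. World frame = base frame: x ahead of the robot, y to its left, z up, the work surface at z = 0. Lengths are in mm, angles in rad, forces in N, time in s.
With the tool pointing down it reaches from about 300 to 775 mm from the base axis. Payload 14.6 kg.
Tool frame: the origin (TCP) lies midway between the tips of the shut fingers; the grasp point (between the pads) lies 19 mm behind it (manip.hold_point_z is the distance from the TCP to the grasp point, in mm); z points along the fingers, y is the direction in which the jaws open and shut (so a half turn about z gives the same grasp; the last joint's range is limited). The gripper opens to 94 mm and grips with 3 to 60 N. Pads are 16 mm wide; open, the fingers measure 119 mm over their backs; the gripper's body (75 mm by 177 mm) begins 78 mm behind the grasp point.
Start: joints at [-1.411, 0.3, 1.521, -0, 1.321, -0.067], TCP at [123.667, -535.906, 205.446] pointing down, gripper open.
Joint ranges: [-3.03, 3.03], [-0.79, 2.21], [0.23, 2.52], [-1.04, 4.18], [0, 3.07], [-2.55, 2.55]. Speed limits (rad/s): [2.22, 2.22, 2.57, 3.14, 3.14, 3.14].

INTERFACE

Orientations are given as [roll, pitch, yaw] about the fixed x, y, z axes, in that order (R = Rz(yaw) Ry(pitch) Rx(roll)).
In Python, from cell import manip gives the robot as it stands.
- The arm moves only by the shell command python3 -m crank 'ROWS' [OPENING] [FORCE]. ROWS is JSON, a list of rows, each an object with "offset": the shift along the world's x, y, z in m, a list of three; "spin": the turn about the world's z in degrees. In form: [{"offset": [dx, dy, dz], "spin": spin}, ...]. A call has exactly 8 rows; each row is the pose to reach, as a shift and turn from the pose measured when the call began; what a row does not reach only later rows make up. A row lasts 1/12 s, in which the tool goes at most 41.7 mm and 7.16 degrees, less where a joint would pass 70% of its speed; a pose out of reach is approached as far as the arm can. A call with a gripper value outside its range is refused whole. OPENING is the opening, from 0 (shut) to 1 (fully open), set as the call begins (- or left out, the last holds). The fingers move at their own pace and stop on an object; FORCE is the grip in N (left out, the last holds). Time passes only in rows, so rows that repeat a pose let the fingers close, or fill a call up. It gives the time, the measured TCP pose, the force and the opening at its end, in the units of the state.
- manip.read_state(): the state, without advancing time (a new reading comes with each control period).
- manip.camera(name): name is "side" or "top" or "wrist"; returns a dict with "pixels" (420x560x3 uint8, red, green, blue), "fx", "fy", "cx", "cy" (pixels), "k1" (the pictures are not rectified: a ray, as slopes to the right and down, at radius r is drawn at 1 + k1 r^2 times it, then the intrinsics apply), "extrinsics" (4x4, takes a point from world to camera coordinates); the wrist camera has in their place "hand_eye" (4x4, takes a point from camera to tool coordinates, whose origin is the TCP and whose axes are the flange's). Camera axes: x right, y down, z forward; pixel columns grow to the right and rows downward; lengths in mm; the calibration is good to about 2 mm. A picture is of the moment at which its call begins: read the wrist's pose just before it. There is no depth.
- manip.sign_off(): hands the job in, once; it reports no verdict.
Trained networks look in a picture, given as the dict that the camera call returned (one of the last four; its "shot" number tells which), for a name from the list of things; names that differ only in an ending like _2 or _b are one class to them, and where a whole thing is asked for, a point or a joint stands for the part that bears it (a point fixed in the world has none). Each returns a list of dicts, best first, with "conf" (0 to 1); they miss things now and then, are a little off and sometimes report something else, mostly with a low value. They report only what shows in the picture. A call takes as long as a camera call.
- manip.search_frame(picture, name): "location" ([x, y, z] in mm, in world coordinates, good to about 4 mm: the middle of the surface that is visible of it).
- manip.masks_of(picture, name): "mask" (420x560 bool, what is visible of it).
The state is a dict: "clock": time; "joints": joint angles; "qd": joint speeds; "effort": joint torques, N m; "eef_pos": TCP position; "eef_rot": TCP orientation; "wrist_force": force on the tool from outside, world axes, zero at the start; "moment": the same for the moment, N m; "finger_gap": finger opening in mm.
Only numpy, scipy, OpenCV 4.12 (cv2) and the standard library are available. Lean on these libraries where they do the work, as an engineer would, in place of code of your own. Each camera call takes 0.05 s, during which the arm holds its last target. There are 200 camera calls.

TASK

The blood tubes are already loaded in the bench centrifuge. With the fingertips only, pinching and lifting nothing, gently push its lid fully shut and turn the timer dial until the white index line on its knob lines up with the dark line on the tab of the metal memo-pointer ring round it; only when both are done, press the round start key all the way in and let it go. Leave the memo pointer at its setting, the centrifuge where it stands and the things round it undisturbed.

Things in the scene. Friction and masses are not known exactly. Their poses are not given: they have to be found in the camera images.
- centrifuge: white bench centrifuge, 240 mm deep, 190 wide, 113 high to the bowl's rim, 5 kg, loose on rubber feet. Origin: centre of its underside; z up, +x from its front to its back, +y to its left seen from the front. The front 100 mm are a control deck rising to the back at 15 degrees: deck normal (-0.259, 0, 0.966) in this frame, face 70 mm high in front, 97 behind; then the bowl under the lid
- lid_hinge (a point): fixed point of the centrifuge on the lid's hinge line, middle of the back edge, at the height of the lid's underside (113 mm above the bench). Its axes are those of the centrifuge; the hinge line runs along y. A wire shelf hangs over the back of the bench: keep the wrist forward of it.
- lid_press (a point): where to press on the lid's outer face: on its centre line, 112 mm from the hinge line, 32 mm behind the front edge. The lid is a grey plate 186 mm wide, 12 mm thick, reaching 144 mm forward from the hinge. Axes: x along the lid to the hinge, z out of the outer face
- lid (a joint): opening angle of the lid, rad: 0 fully shut (level, resting on the rim), grows as the front edge rises, stop at 1.15. A stiff friction hinge (0.28 N m) holds it wherever it is left; a few newtons down near the front edge close it.
- timer_dial (a joint): angle of the timer dial, rad: grows clockwise seen from above the deck, 0 to 4.712 between stops; at 2.356 the index points straight up the deck, to the back of the centrifuge; at 0 to the front left (7:30 on a clock face). Friction 0.07 N m: it stays where it is left.
- dial_knob: black knob of the timer dial, on the deck's left half: skirt 66 mm diameter, its top 6 mm above the deck, and across it an upright grip bar 52 mm long (ends 25 mm from the axis on the index side, 27 opposite), 11 mm thick, top 24.5 mm above the deck. Origin: on the axis, on the deck face; z along the deck normal; the index points along (-0.707, 0.707, 0)
- dial_centre (a point): point on the dial's axis, inside the grip bar, 15 mm above the deck face; turns with the knob.
- dial_index (a point): outer end of the white index line, which runs along the bar's top from the axis and on down the skirt: at the rim, 34 mm from the dial's axis; turns with the knob. Push the bar's flank sideways near its end to turn it
- memo_pointer (a joint): angle of the memo pointer, rad, same zero and sense as the dial: they line up when the two angles are equal. A thin aluminium ring round the skirt (75 mm diameter, 2 mm thick) with one tab 13 mm wide, reaching to 47 mm from the axis, that bears one dark line; it marks the usual spin time. Stiff (0.35 N m)
- memo_line (a point): inner end of the dark line on the memo pointer's tab, 34 mm from the dial's axis; the index tip must come to lie here.
- start_key (a joint): travel of the start key into the deck, m: 0 released, 0.005 all the way in; spring, 5 N all the way in.
- start_key_top (a point): centre of the top face of the round white start key (26 mm diameter) on the right half of the deck; z out of the deck.
- tube_rack: tube rack, 50 x 118 x 45 mm, empty, standing loose to the left of the centrifuge; origin at the centre of its underside. Leave alone.
- oil_bottle: brown dropper bottle, 31 mm diameter, 76 mm high, standing loose in front of the rack; origin at the centre of its underside. Leave alone.
- cover_glass_box: small blue carton, 46 x 50 x 58 mm, standing loose to the left of the rack; origin at the centre of its underside. Leave alone.

How it is judged:
By the outcome, as a careful person would: the job done as asked, in the order asked, and still so for the second after the job is handed in, with the robot touching nothing.
It also fails if it takes over 54 s, if anything falls off the work surface, if the arm or the gripper's body presses on something with over 40 N, if the wrist force passes 120 N, or if a joint passes its speed limit or range.

## Working session

There is one attempt and no reset: what is moved stays moved. The work goes in short steps, Python scripts to look and compute and a shell command to move; the robot and the scene stay as the last step left them, time stands still between calls to the robot, and variables do not carry over. Pictures are saved under pics/ and viewed, about 8 in all and at most 12, crops included, and the job is handed in when it is done.

```bash
ls; mkdir -p pics
cat > h.py <<'E'
import numpy as np, cv2
from cell import manip
from scipy.spatial.transform import Rotation as R
def save(p,n): cv2.imwrite('pics/'+n,p['pixels'][:,:,::-1])
def ext(p,s=None):
    if 'extrinsics' in p: return np.array(p['extrinsics'])
    T=np.eye(4);T[:3,:3]=R.from_euler('xyz',s['eef_rot']).as_matrix();T[:3,3]=s['eef_pos']
    return np.linalg.inv(T@np.array(p['hand_eye']))
def ray(p,uv,s=None):
    d=np.array([(uv[0]-p['cx'])/p['fx'],(uv[1]-p['cy'])/p['fy']]);u=d.copy()
    for _ in range(20): u=d/(1+p['k1']*(u@u))
    E=ext(p,s);o=-E[:3,:3].T@E[:3,3]
    return o,E[:3,:3].T@np.array([u[0],u[1],1])
def onplane(p,uv,q,n,s=None):
    o,d=ray(p,uv,s);return o+d*((np.array(q)-o)@n)/(d@n)
def proj(p,X,s=None):
    E=ext(p,s);c=E[:3,:3]@np.array(X)+E[:3,3];u=c[:2]/c[2];u=u*(1+p['k1']*(u@u))
    return np.array([u[0]*p['fx']+p['cx'],u[1]*p['fy']+p['cy']])
E
python3 - <<'E'
from h import *
s=manip.read_state();print(s)
for c in('side','top'):
    p=manip.camera(c);save(p,c+'0.png')
    print(c,p['fx'],p['k1'],np.linalg.inv(ext(p)).round(2).tolist())
    for n in('centrifuge','lid','lid_press','lid_hinge','dial_knob','dial_centre','dial_index','memo_line','memo_pointer','start_key_top','tube_rack','oil_bottle','cover_glass_box'):
        try:print(n,[(np.round(d['location']).tolist(),round(d['conf'],2)) for d in manip.search_frame(p,n)[:2]])
        except Exception as e: print(n,e)
E
```

```text
pics
{'clock': 0.0, 'joints': array([-1.41058736e+00,  3.00443542e-01,  1.52160983e+00,  9.25138363e-06,
        1.32070076e+00, -6.65876782e-02]), 'qd': array([ 0.0007845 , -0.00055752, -0.00178238, -0.00080975,  0.00025727,
        0.00176946]), 'effort': array([ 1.24827537e-03, -5.31802011e+01, -3.52735913e+01,  7.09236693e-02,
        2.43535725e-02, -1.13077563e-04]), 'eef_pos': array([ 123.63371833, -535.64207587,  204.88928709]), 'eef_rot': array([-3.14043434e+00, -8.62242548e-05,  2.26794301e-01]), 'wrist_force': array([-0.72033412, -1.18965497,  0.34360771]), 'moment': array([-0.0241051, -0.0047115,  0.003533 ]), 'finger_gap': 94.0091596455753}
side 470.12218038255276 -0.16077616759429475 [[-0.96, -0.15, 0.25, 289.18], [-0.29, 0.52, -0.8, 1033.95], [-0.01, -0.84, -0.54, 559.43], [0.0, 0.0, 0.0, 1.0]]
centrifuge [([498.0, 298.0, 88.0], 0.63), ([545.0, 269.0, 178.0], 0.35)]
lid [([545.0, 268.0, 176.0], 0.83)]
lid_press [([546.0, 269.0, 174.0], 0.78)]
lid_hinge [([501.0, 299.0, 92.0], 0.56)]
dial_knob [([415.0, 260.0, 92.0], 0.74)]
dial_centre []
dial_index [([414.0, 260.0, 94.
[... 484 characters left out ...]
 948.83], [0.0, 0.0, 0.0, 1.0]]
centrifuge [([496.0, 231.0, 112.0], 0.97), ([416.0, 248.0, 92.0], 0.45)]
lid [([549.0, 242.0, 177.0], 0.92)]
lid_press [([544.0, 238.0, 176.0], 0.73)]
lid_hinge [([498.0, 230.0, 110.0], 0.62)]
dial_knob [([413.0, 249.0, 96.0], 0.7), ([394.0, 343.0, 41.0], 0.25)]
dial_centre [([416.0, 252.0, 90.0], 0.85)]
dial_index [([410.0, 249.0, 92.0], 0.89)]
memo_line [([419.0, 259.0, 97.0], 0.51)]
memo_pointer [([418.0, 258.0, 91.0], 0.61)]
start_key_top [([428.0, 158.0, 101.0], 0.57), ([412.0, 250.0, 92.0], 0.24)]
tube_rack [([489.0, 378.0, 41.0], 0.97)]
oil_bottle [([390.0, 346.0, 40.0], 0.68), ([416.0, 251.0, 90.0], 0.19)]
cover_glass_box [([467.0, 426.0, 57.0], 0.83)]
```

Run:
```python
import cv2,numpy as np
t=cv2.imread('pics/top0.png');s=cv2.imread('pics/side0.png')
cv2.imwrite('pics/a.png',cv2.resize(t,(800,600),interpolation=cv2.INTER_CUBIC))
cv2.imwrite('pics/b.png',cv2.resize(s,(800,600),interpolation=cv2.INTER_CUBIC))
```

```text
(no output)
```

View pics/a.png

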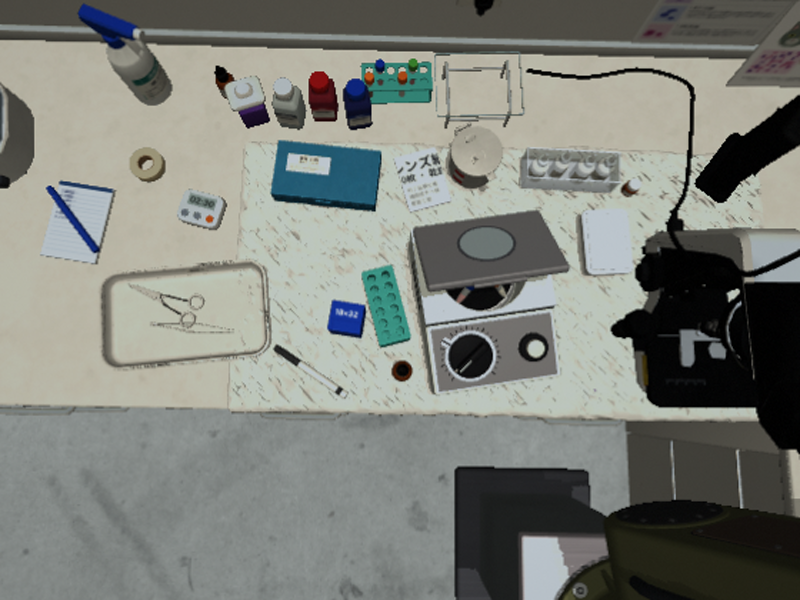

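View pics/b.png

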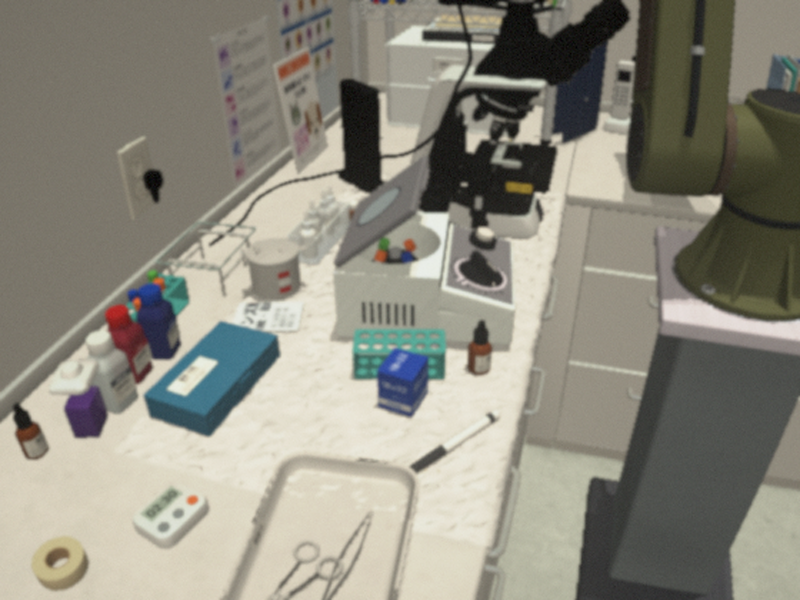

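```bash
python3 -m crank '[{"offset":[0,0.03,0.02],"spin":0},{"offset":[0,0.065,0.04],"spin":0},{"offset":[0,0.1,0.06],"spin":0},{"offset":[0.01,0.135,0.08],"spin":0},{"offset":[0.02,0.17,0.09],"spin":0},{"offset":[0.035,0.205,0.1],"spin":0},{"offset":[0.055,0.24,0.1],"spin":0},{"offset":[0.08,0.27,0.1],"spin":0}]' 0; python3 -m crank '[{"offset":[0.015,0.035,0],"spin":0},{"offset":[0.03,0.07,0],"spin":0},{"offset":[0.05,0.105,0],"spin":0},{"offset":[0.065,0.14,0],"spin":0},{"offset":[0.08,0.175,0],"spin":0},{"offset":[0.085,0.21,0],"spin":0},{"offset":[0.09,0.245,0],"spin":0},{"offset":[0.09,0.28,0],"spin":0}]'
python3 - <<'E'
from h import *
s=manip.read_state();print(s['eef_pos'],s['eef_rot'],s['joints']);p=manip.camera('wrist');print(np.array(p['hand_eye']).round(2),p['fx'],p['k1'])
E
```

```text
clock: 2.07
eef_pos: [203.5, -264.1, 306.2]
eef_rot: [3.139, -0.001, 0.225]
wrist_force: [0.8, -1.1, -0.1]
finger_gap: 44.3
clock: 2.73
eef_pos: [293.5, 17.7, 306.4]
eef_rot: [3.139, -0.001, 0.225]
wrist_force: [1.3, 0.1, 0.2]
finger_gap: 0.4
[293.45420439  17.68491969 306.39230533] [ 3.13921236e+00 -1.40080084e-03  2.25337393e-01] [-6.28797503e-02 -3.77859413e-01  1.94318037e+00 -1.88395506e-03
  1.57425209e+00  1.28257244e+00]
[[   0.     -0.97   -0.24   67.78]
 [   1.     -0.      0.     -0.9 ]
 [  -0.     -0.24    0.97 -179.74]
 [   0.      0.      0.      1.  ]] 341.9336671230438 -0.05904963482738263
```

```bash
python3 -m crank '[{"offset":[0.005,0.03,0],"spin":0},{"offset":[0.01,0.06,-0.01],"spin":0},{"offset":[0.015,0.09,-0.02],"spin":0},{"offset":[0.02,0.12,-0.03],"spin":0},{"offset":[0.03,0.15,-0.04],"spin":0},{"offset":[0.04,0.18,-0.05],"spin":0},{"offset":[0.04,0.19,-0.05],"spin":0},{"offset":[0.04,0.19,-0.05],"spin":0}]'
python3 - <<'E'
from h import *
s=manip.read_state();p=manip.camera('wrist');print(s['eef_pos'],s['joints'])
cv2.imwrite('pics/w1.png',cv2.resize(p['pixels'][:,:,::-1],(800,600),interpolation=cv2.INTER_CUBIC))
np.savez('w1.npz',pos=s['eef_pos'],rot=s['eef_rot'],px=p['pixels'],**{k:p[k] for k in('fx','fy','cx','cy','k1','hand_eye')})
for n in('lid','lid_press','lid_hinge','dial_knob','dial_centre','dial_index','memo_line','memo_pointer','start_key','start_key_top'):
    print(n,[(np.round(d['location']).tolist(),round(d['conf'],2)) for d in manip.search_frame(p,n)[:2]])
E
```

```text
clock: 3.45
eef_pos: [332.7, 213.9, 255.9]
eef_rot: [3.14, 0.0, 0.234]
wrist_force: [-1.5, -0.5, 0.2]
finger_gap: 0.4
[332.67152713 213.89957828 255.85418567] [ 4.79610881e-01 -9.42700091e-02  1.83738900e+00 -1.27395858e-03
  1.39880857e+00  1.81692772e+00]
lid []
lid_press []
lid_hinge []
dial_knob [([412.0, 245.0, 91.0], 0.94)]
dial_centre [([415.0, 249.0, 92.0], 0.66)]
dial_index [([414.0, 254.0, 88.0], 0.94), ([446.0, 216.0, 89.0], 0.45)]
memo_line [([423.0, 256.0, 86.0], 0.78)]
memo_pointer [([426.0, 258.0, 85.0], 0.95)]
start_key [([427.0, 162.0, 100.0], 0.85)]
start_key_top [([430.0, 258.0, 85.0], 0.71), ([421.0, 157.0, 105.0], 0.55)]
```

View pics/w1.png

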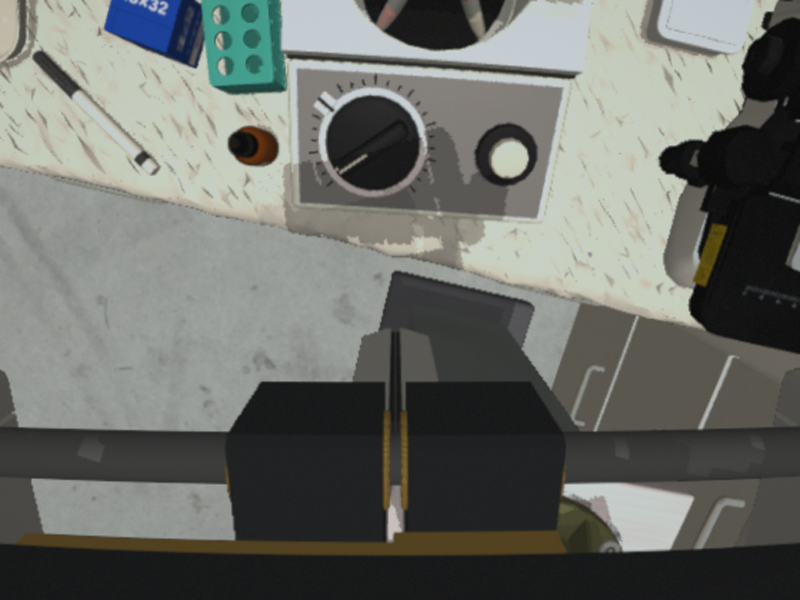

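Run:
```python
import cv2,numpy as np
a=np.load('w1.npz')['px'][25:165,190:420,::-1]
cv2.imwrite('pics/c.png',cv2.resize(np.clip(a*1.3,0,255).astype('uint8'),None,fx=3.4,fy=3.4,interpolation=cv2.INTER_CUBIC))
```

```text
(no output)
```

View pics/c.png

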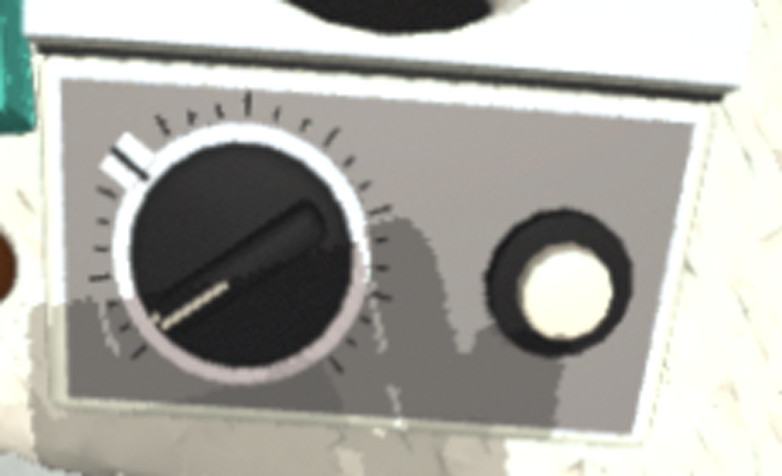

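```bash
cat > fit.py <<'E'
from h import *
from scipy.optimize import least_squares
a=np.load('w1.npz');p={k:a[k] for k in('fx','fy','cx','cy','k1','hand_eye')};s={'eef_pos':a['pos'],'eef_rot':a['rot']}
uv=lambda c:np.array([189.65+c[0]/3.4,24.65+c[1]/3.4])
obs=[((-120,95,70),(52,405)),((-120,-95,70),(645,440)),((-20,95,97),(42,57)),((-20,-95,97),(712,106))]
W=lambda q,X:np.array([q[0],q[1],0])+R.from_euler('z',q[2]).apply(X)
q=least_squares(lambda q:np.concatenate([proj(p,W(q,X),s)-uv(c) for X,c in obs]),[500,230,.15]);print(q.x,q.fun.round(1))
q=q.x;Rc=R.from_euler('z',q[2]).as_matrix();n=Rc@[-np.sin(np.radians(15)),0,np.cos(np.radians(15))]
dk=W(q,(-120,0,70));up=Rc@[np.cos(np.radians(15)),0,np.sin(np.radians(15))];lf=Rc@[0,1,0]
def pt(c,h): return onplane(p,uv(c),dk+h*n,n,s)
C=pt((243,254),2);K=pt((567,291),6)
print('axis on deck',C-2*n,'key',K,'n',n,'up',up)
def ang(P):
    d=P-C; return (2.356+np.arctan2(-d@lf,d@up))%(2*np.pi), np.hypot(d@lf,d@up)
print('memo',ang(pt((147,178),2)),ang(pt((117,147),2)),'idx skirt',ang(pt((155,323),6)),'idx bar',ang(pt((163,325),24.5)),ang(pt((228,284),24.5)))
print('lid hinge',W(q,(120,0,113)),'press shut',W(q,(8,0,125)))
E
python3 fit.py
```

```text
[4.89249432e+02 2.26130361e+02 1.71934794e-01] [-1.7  2.   1.3  2.9 -2.7 -1.7  3.2 -1.9]
axis on deck [414.96232012 249.16421003  83.59816536] key [426.27459378 155.15302009  88.48647671] n [-0.25500291 -0.04428107  0.96592583] up [0.95168382 0.16525922 0.25881905]
memo (np.float64(1.3964422531107297), np.float64(34.158989859712435)) (np.float64(1.4318934507419079), np.float64(45.63817496036446)) idx skirt (np.float64(0.09039365817041567), np.float64(32.48007864539311)) idx bar (np.float64(0.11827402561805878), np.float64(26.106297636060887)) (np.float64(6.1497307161749415), np.float64(4.572454651932694))
lid hinge [607.48010318 246.66103332 113.        ] press shut [497.13147718 227.49907258 125.        ]
```

```bash
cat >> fit.py <<'E'
print('---')
p=manip.camera('top')
for a in np.arange(.4,1.2,.05):
    c=[proj(p,W(q,(120-144*np.cos(a)+o*np.sin(a),y,113+144*np.sin(a)+o*np.cos(a))))*800/560 for y in(93,-93) for o in (0,12)]
    X=W(q,(120-144*np.cos(a),0,113+144*np.sin(a)));P=W(q,(120-112*np.cos(a)+12*np.sin(a),0,113+112*np.sin(a)+12*np.cos(a)))
    print(round(a,2),np.round(c).tolist(),X.round(),P.round())
s=manip.camera('side');print([proj(s,W(q,(120-144*np.cos(a),-93,113+144*np.sin(a))))*800/560 for a in(.6,.7,.8,.9)])
E
python3 fit.py | sed -n '/---/,$p'
```

```text
---
0.4 [[428.0, 313.0], [428.0, 308.0], [565.0, 292.0], [567.0, 288.0]] [477. 224. 169.] [510. 230. 168.]
0.45 [[428.0, 310.0], [427.0, 305.0], [566.0, 289.0], [568.0, 284.0]] [480. 224. 176.] [513. 230. 173.]
0.5 [[427.0, 307.0], [427.0, 301.0], [567.0, 286.0], [569.0, 280.0]] [483. 225. 182.] [516. 231. 177.]
0.55 [[427.0, 304.0], [427.0, 298.0], [568.0, 283.0], [569.0, 276.0]] [487. 226. 188.] [520. 231. 182.]
0.6 [[427.0, 300.0], [427.0, 293.0], [569.0, 279.0], [570.0, 272.0]] [490. 226. 194.] [523. 232. 186.]
0.65 [[427.0, 296.0], [426.0, 289.0], [569.0, 275.0], [570.0, 268.0]] [495. 227. 200.] [527. 233. 190.]
0.7 [[427.0, 292.0], [426.0, 284.0], [570.0, 270.0], [571.0, 263.0]] [499. 228. 206.] [531. 233. 194.]
0.75 [[426.0, 287.0], [426.0, 280.0], [571.0, 266.0], [571.0, 258.0]] [504. 229. 211.] [535. 234. 198.]
0.8 [[426.0, 283.0], [425.0, 275.0], [571.0, 261.0], [572.0, 253.0]] [509. 229. 216.] [539. 235. 202.]
0.85 [[425.0, 278.0], [425.0, 269.0], [571.0, 256.0], [572.0, 248.0]] [514. 230. 221.] [544. 236. 205.]
0.9 [[425.0, 273.0], [424.0, 264.0], [572.0, 251.0], [572.0, 242.0]] [519. 231. 226.] [548. 236. 208.]
0.95 [[424.0, 267.0], [423.0, 258.0], [572.0, 246.0], [572.0, 237.0]] [525. 232. 230.] [553. 237. 211.]
1.0 [[424.0, 262.0], [423.0, 253.0], [572.0, 240.0], [572.0, 231.0]] [531. 233. 234.] [558. 238. 214.]
1.05 [[423.0, 256.0], [422.0, 247.0], [572.0, 235.0], [571.0, 225.0]] [537. 234. 238.] [563. 239. 216.]
1.1 [[423.0, 251.0], [421.0, 241.0], [571.0, 229.0], [571.0, 219.0]] [543. 235. 241.] [568. 240. 218.]
1.15 [[422.0, 245.0], [421.0, 235.0], [571.0, 223.0], [571.0, 214.0]] [550. 237. 244.] [573. 241. 220.]
[array([437.1755865, 161.7500646]), array([431.32022918, 154.15247336]), array([424.64444869, 147.07102491]), array([417.21809473, 140.59758165])]
```

```bash
python3 -m crank '[{"offset":[0.03,0.003,0],"spin":0},{"offset":[0.06,0.006,0],"spin":0},{"offset":[0.1,0.01,0],"spin":0},{"offset":[0.14,0.014,0],"spin":0},{"offset":[0.175,0.018,0],"spin":0},{"offset":[0.199,0.02,-0.01],"spin":0},{"offset":[0.199,0.02,-0.025],"spin":0},{"offset":[0.199,0.02,-0.04],"spin":0}]'; python3 -m crank '[{"offset":[0,0,-0.005],"spin":0},{"offset":[0,0,-0.01],"spin":0},{"offset":[-0.002,0,-0.015],"spin":0},{"offset":[-0.004,-0.001,-0.02],"spin":0},{"offset":[-0.008,-0.002,-0.025],"spin":0},{"offset":[-0.012,-0.002,-0.03],"spin":0},{"offset":[-0.015,-0.003,-0.034],"spin":0},{"offset":[-0.018,-0.003,-0.038],"spin":0}]'
```

```text
clock: 4.77
eef_pos: [533.0, 232.3, 215.0]
eef_rot: [3.141, -0.001, 0.23]
wrist_force: [-0.2, 0.6, 1.0]
finger_gap: 0.3
clock: 5.43
eef_pos: [514.6, 229.2, 177.0]
eef_rot: [3.141, -0.002, 0.23]
wrist_force: [1.0, -0.0, 1.9]
finger_gap: 0.3
```

```bash
python3 -m crank '[{"offset":[-0.003,0,-0.005],"spin":0},{"offset":[-0.005,-0.001,-0.01],"spin":0},{"offset":[-0.008,-0.001,-0.015],"spin":0},{"offset":[-0.01,-0.001,-0.02],"spin":0},{"offset":[-0.012,-0.002,-0.025],"spin":0},{"offset":[-0.014,-0.002,-0.03],"spin":0},{"offset":[-0.015,-0.002,-0.035],"spin":0},{"offset":[-0.016,-0.002,-0.04],"spin":0}]';python3 -m crank '[{"offset":[0,0,-0.002],"spin":0},{"offset":[0,0,-0.004],"spin":0},{"offset":[-0.001,0,-0.006],"spin":0},{"offset":[-0.001,0,-0.008],"spin":0},{"offset":[-0.001,0,-0.01],"spin":0},{"offset":[-0.001,0,-0.011],"spin":0},{"offset":[-0.001,0,-0.012],"spin":0},{"offset":[-0.001,0,-0.012],"spin":0}]'
```

```text
clock: 6.1
eef_pos: [498.4, 227.2, 136.4]
eef_rot: [3.14, -0.001, 0.23]
wrist_force: [-0.6, -1.0, 1.5]
finger_gap: 0.3
clock: 6.77
eef_pos: [497.4, 227.2, 125.2]
eef_rot: [3.141, -0.001, 0.23]
wrist_force: [-5.1, -0.7, 9.0]
finger_gap: 0.6
```

```bash
python3 -m crank '[{"offset":[0,0,-0.001],"spin":0},{"offset":[0,0,-0.001],"spin":0},{"offset":[0,0,-0.0015],"spin":0},{"offset":[0,0,-0.0015],"spin":0},{"offset":[0,0,-0.0015],"spin":0},{"offset":[0,0,-0.0015],"spin":0},{"offset":[0,0,-0.0015],"spin":0},{"offset":[0,0,-0.0015],"spin":0}]'
```

```text
clock: 7.43
eef_pos: [497.4, 227.2, 125.1]
eef_rot: [3.141, -0.002, 0.231]
wrist_force: [-7.8, -3.7, 16.7]
finger_gap: 0.4
```

```bash
python3 -m crank '[{"offset":[0,0,0.02],"spin":0},{"offset":[0,0,0.045],"spin":0},{"offset":[-0.02,0.005,0.045],"spin":7},{"offset":[-0.04,0.01,0.045],"spin":14},{"offset":[-0.06,0.015,0.045],"spin":21},{"offset":[-0.075,0.02,0.045],"spin":28},{"offset":[-0.086,0.0215,0.045],"spin":35},{"offset":[-0.086,0.0215,0.045],"spin":42}]' 0.255;python3 -m crank '[{"offset":[0,0,0],"spin":7},{"offset":[0,0,0],"spin":14},{"offset":[0,0,0],"spin":21},{"offset":[0,0,0],"spin":28},{"offset":[0,0,0],"spin":35},{"offset":[0,0,0],"spin":42},{"offset":[0,0,0],"spin":49},{"offset":[0,0,0],"spin":56}]';python3 -m crank '[{"offset":[0,0,0],"spin":7},{"offset":[0,0,0],"spin":14},{"offset":[0,0,0],"spin":21},{"offset":[0,0,-0.01],"spin":24},{"offset":[0,0,-0.02],"spin":24},{"offset":[0,0,-0.03],"spin":24},{"offset":[0,0,-0.035],"spin":24},{"offset":[0,0,-0.035],"spin":24}]'
cat > look.py <<'E'
from h import *
import sys
s=manip.read_state();p=manip.camera('wrist');print(s['eef_pos'],s['eef_rot'],s['joints'].round(2),s['finger_gap'])
T=p['pixels']
n=sys.argv[1];np.savez(n+'.npz',pos=s['eef_pos'],rot=s['eef_rot'],px=T,**{k:p[k] for k in('fx','fy','cx','cy','k1','hand_eye')})
cv2.imwrite('pics/'+n+'.png',cv2.resize(T[:,:,::-1],(800,600),interpolation=cv2.INTER_CUBIC))
for k in sys.argv[2:]: print(k,[(np.round(d['location']).tolist(),round(d['conf'],2)) for d in manip.search_frame(p,k)[:2]])
E
python3 look.py w2 dial_knob dial_index memo_line
```

```text
clock: 8.1
eef_pos: [409.9, 249.2, 170.2]
eef_rot: [3.141, -0.002, 0.971]
wrist_force: [0.7, 0.3, 0.5]
finger_gap: 24.0
clock: 8.77
eef_pos: [410.0, 249.2, 170.2]
eef_rot: [3.14, -0.002, 1.954]
wrist_force: [-0.1, -0.4, -0.2]
finger_gap: 23.8
clock: 9.43
eef_pos: [409.4, 248.9, 133.8]
eef_rot: [-3.141, -0.003, 2.371]
wrist_force: [-0.5, -0.2, 0.1]
finger_gap: 23.4
[409.43174512 248.90866683 133.77941804] [-3.14050782 -0.00318081  2.37142044] [ 0.47  0.22  1.8   0.    1.12 -0.33] 23.444676070909935
dial_knob [([411.0, 248.0, 90.0], 0.93)]
dial_index [([412.0, 257.0, 88.0], 0.73)]
memo_line [([421.0, 273.0, 87.0], 0.71)]
```

View pics/w2.png

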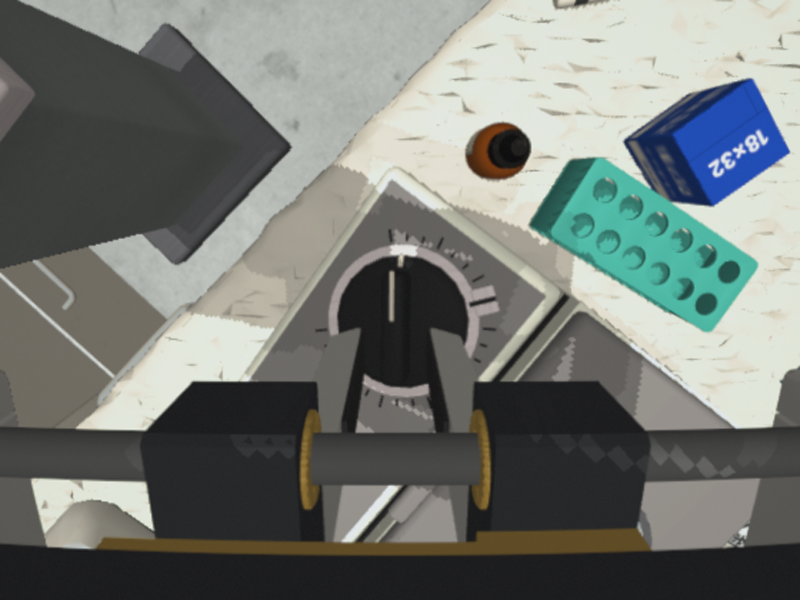

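```bash
cat > ang.py <<'E'
# usage: ang.py npz ringcentre idx memo_in memo_out (800-px coords u,v)
from h import *
import sys
a=np.load(sys.argv[1]+'.npz');p={k:a[k] for k in('fx','fy','cx','cy','k1','hand_eye')};s={'eef_pos':a['pos'],'eef_rot':a['rot']}
q=[489.25,226.13,.172];Rz=R.from_euler('z',q[2]).as_matrix();t=np.radians(15)
n=Rz@[-np.sin(t),0,np.cos(t)];up=Rz@[np.cos(t),0,np.sin(t)];lf=Rz@[0,1,0];dk=np.array([q[0],q[1],0])+Rz@[-120,0,70]
pt=lambda w,h:onplane(p,(np.array(w,float)+.5)*.7-.5,dk+h*n,n,s)
P=[list(map(float,x.split(','))) for x in sys.argv[2:]]
C=pt(P[0],2);print('C deck',C-2*n)
for w,h in zip(P[1:],(6,2,2,24.5,24.5)):
    d=pt(w,h)-C+0*n;print(w,h,(2.356+np.arctan2(-d@lf,d@up))%(2*np.pi),np.hypot(d@lf,d@up))
E
python3 ang.py w2 404,321 401,260 475,303 498,297 391,272 391,320
```

```text
C deck [414.44819979 250.75476104  83.53586851]
[401.0, 260.0] 6 0.11582631717322212 29.79609841993047
[475.0, 303.0] 2 1.4368721729984242 35.4940691630578
[498.0, 297.0] 2 1.4354103084426204 46.55498756764018
[391.0, 272.0] 24.5 0.08228784055358185 24.875344562576352
[391.0, 320.0] 24.5 6.038042450895299 3.8366801138801008
```

```bash
python3 -m crank '[{"offset":[0.001,0.0005,-0.007],"spin":0},{"offset":[0.001,0.0005,-0.014],"spin":0},{"offset":[0.001,0.0005,-0.02],"spin":0},{"offset":[0.001,0.0005,-0.025],"spin":0},{"offset":[0.001,0.0005,-0.029],"spin":0},{"offset":[0.001,0.0005,-0.032],"spin":0},{"offset":[0.001,0.0005,-0.035],"spin":0},{"offset":[0.001,0.0005,-0.035],"spin":0}]'; python3 -m crank '[{"offset":[0,0,0],"spin":-4},{"offset":[0,0,0],"spin":-8},{"offset":[0,0,0],"spin":-12},{"offset":[0,0,0],"spin":-16},{"offset":[0,0,0],"spin":-20},{"offset":[0,0,0],"spin":-24},{"offset":[0,0,0],"spin":-28},{"offset":[0,0,0],"spin":-32}]'
```

```text
clock: 10.3
eef_pos: [411.0, 249.7, 100.1]
eef_rot: [3.14, -0.002, 2.373]
wrist_force: [-0.5, 0.4, -0.6]
finger_gap: 24.2
clock: 10.97
eef_pos: [410.8, 249.1, 100.1]
eef_rot: [-3.141, -0.001, 1.811]
wrist_force: [-2.5, -6.6, 1.9]
finger_gap: 24.2
```

```bash
python3 -m crank '[{"offset":[0,0,0],"spin":-4},{"offset":[0,0,0],"spin":-8},{"offset":[0,0,0],"spin":-12},{"offset":[0,0,0],"spin":-16},{"offset":[0,0,0],"spin":-20},{"offset":[0,0,0],"spin":-24},{"offset":[0,0,0],"spin":-28},{"offset":[0,0,0],"spin":-32}]';  python3 -m crank '[{"offset":[0,0,0],"spin":-2},{"offset":[0,0,0],"spin":-5},{"offset":[0,0,0],"spin":-8},{"offset":[0,0,0],"spin":-11},{"offset":[0,0,0],"spin":-14},{"offset":[0,0,0],"spin":-17},{"offset":[0,0,0],"spin":-20},{"offset":[0,0,0],"spin":-20}]'; python3 look.py w3 dial_knob dial_index memo_line
```

```text
clock: 11.63
eef_pos: [410.1, 248.7, 100.1]
eef_rot: [-3.14, 0.0, 1.249]
wrist_force: [-6.1, -3.2, 4.8]
finger_gap: 24.0
clock: 12.3
eef_pos: [409.5, 248.6, 100.2]
eef_rot: [-3.139, 0.002, 0.897]
wrist_force: [-5.4, -1.0, 1.9]
finger_gap: 24.0
[409.46289653 248.58332545 100.22573109] [-3.13932177e+00  1.54608879e-03  8.96610510e-01] [0.47 0.27 1.83 0.   1.05 1.14] 23.99973489223026
dial_knob [([415.0, 250.0, 98.0], 0.55), ([490.0, 258.0, 129.0], 0.33)]
dial_index [([416.0, 256.0, 87.0], 0.75), ([493.0, 258.0, 127.0], 0.67)]
memo_line [([429.0, 268.0, 88.0], 0.94)]
```

View pics/w3.png

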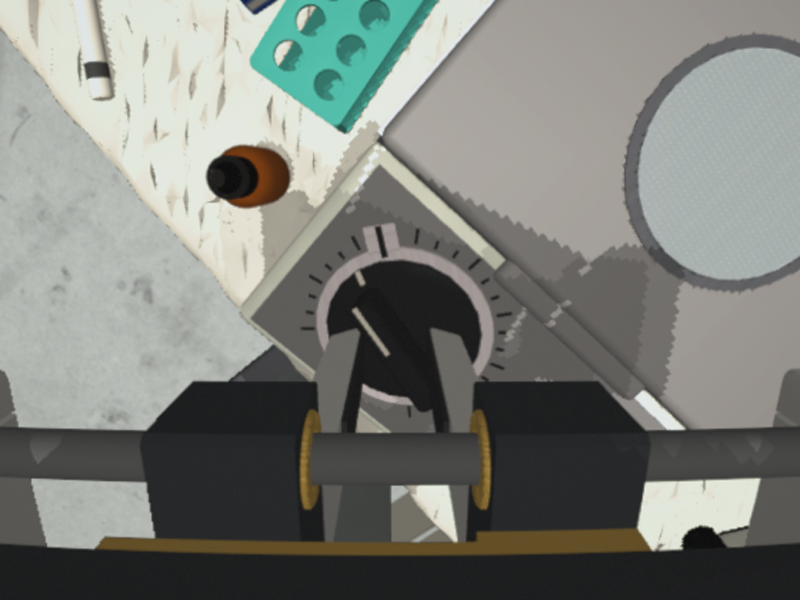

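```bash
python3 ang.py w3 405,324 359,276 384,256 378,231 354,309 388,355
python3 - <<'E'
import cv2,numpy as np
a=np.load('w3.npz')['px'][145:290,210:360,::-1]
cv2.imwrite('pics/c3.png',cv2.resize(np.clip(a*1.6,0,255).astype('uint8'),None,fx=4,fy=4,interpolation=cv2.INTER_CUBIC))
E
```

```text
C deck [416.71407516 251.6672058   84.17589434]
[359.0, 276.0] 6 0.9668721030563348 28.47714798415757
[384.0, 256.0] 2 1.3664868271936088 30.879452229345237
[378.0, 231.0] 2 1.3825030414242407 41.25787300572893
[354.0, 309.0] 24.5 0.9142797717181597 23.042341614954637
[388.0, 355.0] 24.5 5.947474571412418 3.21247217786972
```

View pics/c3.png

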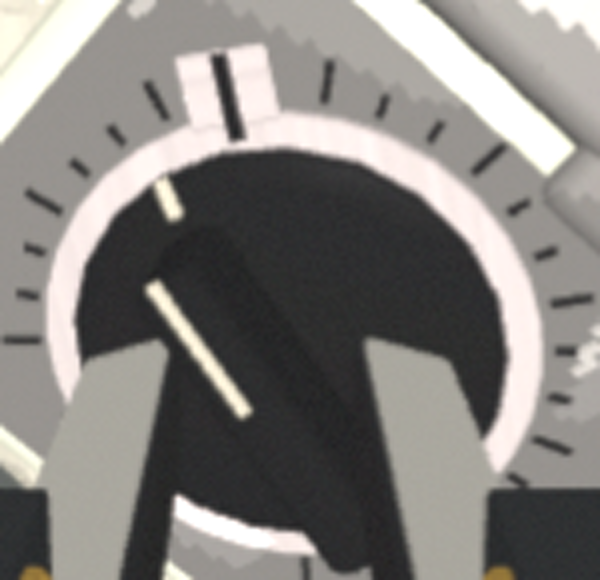

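```bash
cat > ring.py <<'E'
# ring.py npz x0 y0 scale ; ring pts then idx, memo_in, memo_out : crop px
from h import *
from scipy.optimize import least_squares
def run(f,x0,y0,sc,ring,idx,memo):
    a=np.load(f+'.npz');p={k:a[k] for k in('fx','fy','cx','cy','k1','hand_eye')};s={'eef_pos':a['pos'],'eef_rot':a['rot']}
    q=[489.25,226.13,.172];Rz=R.from_euler('z',q[2]).as_matrix();t=np.radians(15)
    n=Rz@[-np.sin(t),0,np.cos(t)];up=Rz@[np.cos(t),0,np.sin(t)];lf=Rz@[0,1,0];dk=np.array([q[0],q[1],0])+Rz@[-120,0,70]
    g=lambda c,h:onplane(p,np.array([x0+(c[0]+.5)/sc-.5,y0+(c[1]+.5)/sc-.5]),dk+h*n,n,s)
    X=[((g(c,2)-dk)@up,(g(c,2)-dk)@lf) for c in ring];X=np.array(X)
    r=least_squares(lambda v:np.hypot(*(X-v[:2]).T)-v[2],[X[:,0].mean(),X[:,1].mean(),37]);
    C=dk+r.x[0]*up+r.x[1]*lf;print('C',C.round(1),'R',r.x[2].round(1),r.fun.round(1))
    for c,h in [(c,6) for c in idx]+[(c,2) for c in memo]:
        d=g(c,h)-C;print(c,h,((2.356+np.arctan2(-d@lf,d@up))%(2*np.pi)).round(3),np.hypot(d@lf,d@up).round(1))
E
python3 -c "
from ring import *
run('w3',210,145,4,[(47,310),(88,205),(140,155),(290,112),(420,150),(510,232),(543,345),(520,425),(300,553),(200,530)],[(158,180),(178,219)],[(238,137),(218,55)])"
```

```text
C [413.7 249.3  83.3] R 37.5 [ 0.2 -0.6 -0.5  0.3  0.5  0.7 -0.  -1.2  0.2  0.5]
(158, 180) 6 1.073 33.3
(178, 219) 6 1.041 27.0
(238, 137) 2 1.432 34.4
(218, 55) 2 1.43 46.6
```

```bash
python3 -m crank '[{"offset":[0,0,0],"spin":-3},{"offset":[0,0,0],"spin":-6},{"offset":[0,0,0],"spin":-9},{"offset":[0,0,0],"spin":-12},{"offset":[0,0,0],"spin":-15},{"offset":[0,0,0],"spin":-18},{"offset":[0,0,0],"spin":-19},{"offset":[0,0,0],"spin":-19}]'; python3 look.py w4
python3 - <<'E'
import cv2,numpy as np
a=np.load('w4.npz')['px'][145:290,210:360,::-1]
cv2.imwrite('pics/c4.png',cv2.resize(np.clip(a*1.6,0,255).astype('uint8'),None,fx=4,fy=4,interpolation=cv2.INTER_CUBIC))
E
```

```text
clock: 13.17
eef_pos: [409.3, 248.7, 100.4]
eef_rot: [-3.139, 0.002, 0.569]
wrist_force: [-3.6, 0.3, 3.1]
finger_gap: 24.3
[409.26435581 248.71821795 100.39508068] [-3.13905514e+00  1.71210325e-03  5.68542306e-01] [0.47 0.27 1.83 0.   1.05 1.47] 24.34627832904657
```

View pics/c4.png

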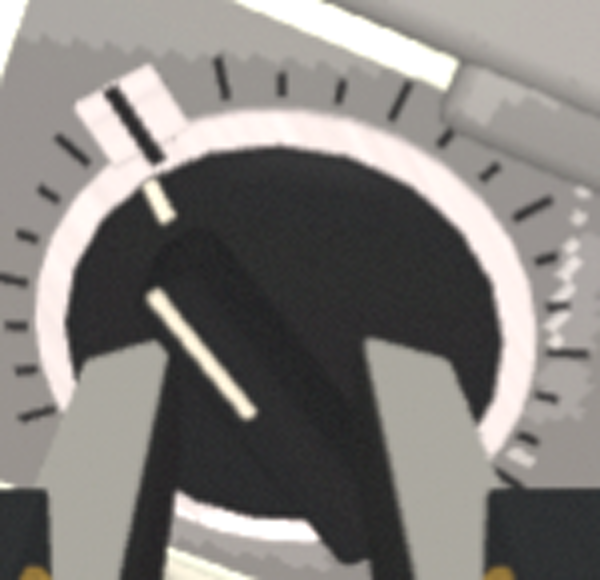

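```bash
python3 -c "
from ring import *
run('w4',210,145,4,[(36,310),(75,210),(290,110),(420,150),(505,232),(537,345),(490,463),(310,540),(175,515)],[(149,183),(171,221)],[(158,160),(112,90)])"
```

```text
C [413.4 249.1  83.2] R 37.6 [ 0.1 -0.6  0.4  0.2 -0.1 -0.2  0.  -0.2  0.4]
(149, 183) 6 1.386 33.5
(171, 221) 6 1.357 27.1
(158, 160) 2 1.429 34.6
(112, 90) 2 1.432 46.6
```

```bash
cat >> ring.py <<'E'
def pred(f,x0,y0,sc,C,ths):
    a=np.load(f+'.npz');p={k:a[k] for k in('fx','fy','cx','cy','k1','hand_eye')};s={'eef_pos':a['pos'],'eef_rot':a['rot']}
    Rz=R.from_euler('z',.172).as_matrix();t=np.radians(15)
    n=Rz@[-np.sin(t),0,np.cos(t)];up=Rz@[np.cos(t),0,np.sin(t)];lf=Rz@[0,1,0]
    for th in ths:
        d=np.cos(th-2.356)*up-np.sin(th-2.356)*lf
        print(th,[((proj(p,C+r*d+h*n,s)-[x0,y0])*sc).round().astype(int).tolist() for r,h in((0,24.5),(25,24.5),(27,6),(34,6),(34,2),(46,2))])
E
python3 -c "
from ring import *
C=[413.4,249.1,83.2]
pred('w4',210,145,4,C,[1.34,1.37,1.4,1.43])
pred('w3',210,145,4,[413.7,249.3,83.3],[1.03,1.06])"
```

```text
1.34 [[267, 433], [153, 299], [167, 222], [137, 184], [142, 172], [89, 107]]
1.37 [[267, 433], [158, 296], [172, 219], [143, 181], [148, 169], [97, 102]]
1.4 [[267, 433], [163, 293], [177, 217], [148, 177], [153, 165], [104, 97]]
1.43 [[267, 433], [167, 291], [181, 214], [154, 174], [159, 162], [112, 93]]
1.03 [[261, 431], [151, 289], [175, 218], [146, 180], [153, 169], [103, 102]]
1.06 [[261, 431], [156, 286], [180, 216], [151, 176], [158, 165], [110, 97]]
```

```bash
python3 -m crank '[{"offset":[0,0,0],"spin":-1},{"offset":[0,0,0],"spin":-2},{"offset":[0,0,0],"spin":-3},{"offset":[0,0,0],"spin":-3.3},{"offset":[0,0,0],"spin":-3.3},{"offset":[0,0,0],"spin":-3.3},{"offset":[0,0,0],"spin":-3.3},{"offset":[0,0,0],"spin":-3.3}]'; python3 -m crank '[{"offset":[0.001,0.0005,0],"spin":4},{"offset":[0.001,0.0005,0],"spin":9},{"offset":[0.001,0.0005,0.005],"spin":14},{"offset":[0.001,0.0005,0.02],"spin":14},{"offset":[0,0,0.05],"spin":14},{"offset":[-0.02,-0.01,0.07],"spin":14},{"offset":[-0.045,-0.02,0.08],"spin":14},{"offset":[-0.06,-0.03,0.08],"spin":14}]'; python3 -m crank '[{"offset":[0,0,0],"spin":0},{"offset":[0,0,0],"spin":0},{"offset":[0,0,0],"spin":0},{"offset":[0,0,0],"spin":0},{"offset":[0,0,0],"spin":0},{"offset":[0,0,0],"spin":0},{"offset":[0,0,0],"spin":0},{"offset":[0,0,0],"spin":0}]' 0;python3 look.py w5 start_key_top start_key
python3 - <<'E'
from ring import *
a=np.load('w5.npz');p={k:a[k] for k in('fx','fy','cx','cy','k1','hand_eye')};s={'eef_pos':a['pos'],'eef_rot':a['rot']}
c=proj(p,[413.5,249.2,85],s).astype(int);print(c)
x0,y0=c-[55,50];print(x0,y0)
cv2.imwrite('pics/c5.png',cv2.resize(np.clip(a['px'][max(y0,0):y0+100,x0:x0+110,::-1]*1.5,0,255).astype('uint8'),None,fx=6,fy=6,interpolation=cv2.INTER_CUBIC))
E
```

```text
clock: 13.88
eef_pos: [409.3, 248.7, 100.4]
eef_rot: [-3.139, 0.002, 0.512]
wrist_force: [-4.4, 0.8, 2.9]
finger_gap: 23.6
clock: 14.55
eef_pos: [349.0, 218.6, 182.2]
eef_rot: [-3.141, -0.002, 0.757]
wrist_force: [0.2, -0.1, 0.5]
finger_gap: 23.8
clock: 15.22
eef_pos: [349.1, 218.7, 182.1]
eef_rot: [-3.14, -0.002, 0.757]
wrist_force: [0.5, -0.4, -0.2]
finger_gap: 0.5
[349.09950579 218.6530556  182.08072857] [-3.14046882e+00 -1.63844620e-03  7.56859112e-01] [0.47 0.01 1.91 0.   1.22 1.28] 0.5040636298150106
start_key_top [([421.0, 158.0, 102.0], 0.79)]
start_key [([428.0, 158.0, 102.0], 0.7)]
[305 120]
250 70
```

View pics/c5.png

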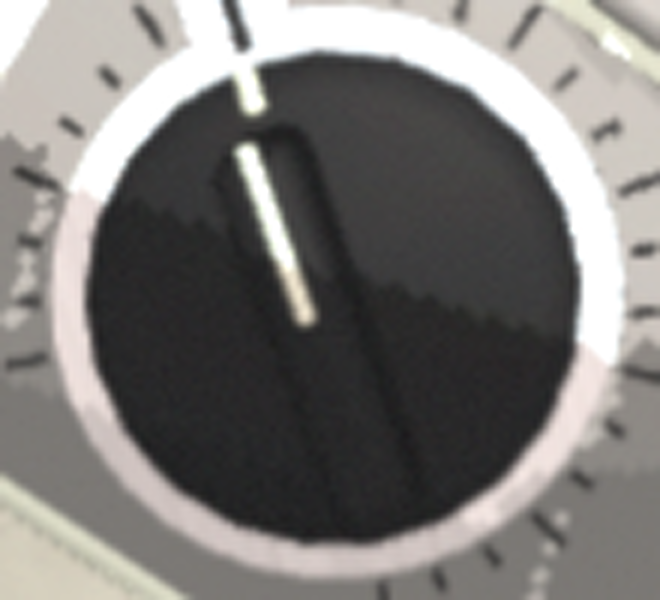

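```bash
python3 -c "
from ring import *
run('w5',250,70,6,[(54,285),(80,190),(190,62),(400,12),(530,70),(608,180),(625,290),(590,430),(480,535),(340,577),(180,525),(85,405)],[(244,68),(258,111)],[(243,47),(230,5)])
pred('w5',250,70,6,[413.5,249.2,83.3],[1.37,1.4,1.43,1.46])"
```

```text
C [414.4 248.8  83.4] R 37.3 [ 0.7 -0.2 -0.9  0.1  0.6  0.3 -0.3 -0.1 -0.6  0.4  0.2 -0.2]
(244, 68) 6 1.394 32.8
(258, 111) 6 1.384 27.4
(243, 47) 2 1.401 35.0
(230, 5) 2 1.409 40.3
1.37 [[317, 348], [237, 154], [247, 116], [225, 62], [228, 59], [191, -33]]
1.4 [[317, 348], [243, 151], [253, 113], [232, 59], [236, 56], [201, -38]]
1.43 [[317, 348], [249, 149], [259, 111], [240, 56], [243, 53], [211, -42]]
1.46 [[317, 348], [255, 147], [265, 109], [248, 54], [251, 50], [222, -46]]
```

Run:
```python
from h import *
from scipy.optimize import least_squares
obs=[]
a=np.load('w1.npz');p1={k:a[k] for k in('fx','fy','cx','cy','k1','hand_eye')};s1={'eef_pos':a['pos'],'eef_rot':a['rot']}
obs.append((p1,s1,np.array([189.65+567/3.4,24.65+291/3.4])))
s=manip.read_state()
for c in('wrist','top','side'):
    p=manip.camera(c)
    for m in manip.masks_of(p,'start_key')[:1]:
        M=m['mask']; g=p['pixels'].astype(int).sum(2)
        ys,xs=np.nonzero(M&(g>430));print(c,m['conf'],M.sum(),len(xs),xs.mean(),ys.mean(),np.ptp(xs),np.ptp(ys))
        obs.append((p,s if c=='wrist' else None,np.array([xs.mean(),ys.mean()])))
    if c=='wrist': cv2.imwrite('pics/c6.png',cv2.resize(p['pixels'][40:200,280:480,::-1],None,fx=4,fy=4,interpolation=cv2.INTER_CUBIC))
for sub in(obs,obs[:2],obs[:3]):
    r=least_squares(lambda X:np.concatenate([proj(p,X,s)-u for p,s,u in sub]),[425,157,95]);print(r.x,r.fun.round(1))
n=np.array([-.255,-.0443,.9659]);Rz=R.from_euler('z',.172).as_matrix()
dk=np.array([489.25,226.13,0])+Rz@[-120,0,70]
print('height over deck',(r.x-dk)@n)
for h in(4,8,12,16):print(h,onplane(p1,obs[0][2],dk+h*n,n,s1))
```

```text
wrist 0.57 881 671 400.6900149031297 192.64828614008943 29 28<stdin>:11: RuntimeWarning: Mean of empty slice.
  ret = ret.dtype.type(ret / rcount)
Traceback (most recent call last):
ValueError: zero-size array to reduction operation maximum which has no identity
```

View pics/c6.png

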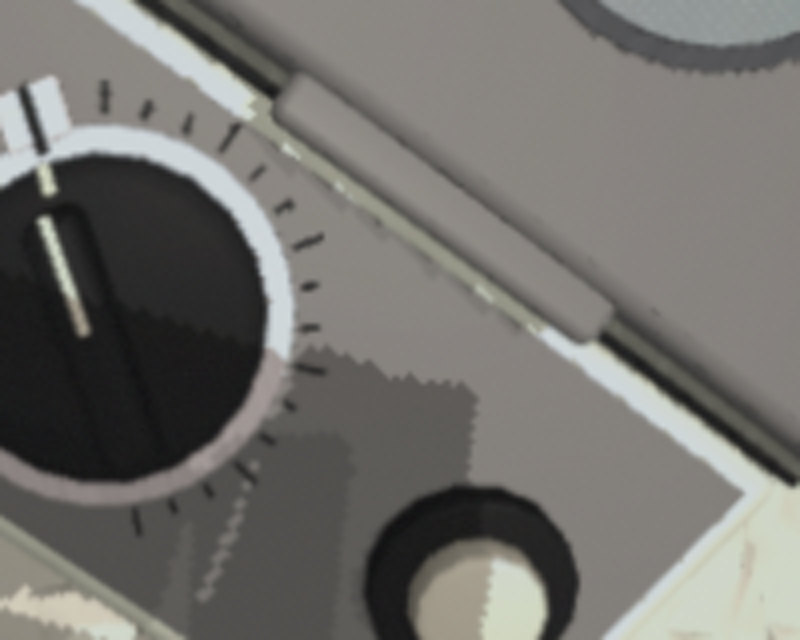

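Run:
```python
from h import *
from scipy.optimize import least_squares
L=lambda f:(lambda a:({k:a[k] for k in('fx','fy','cx','cy','k1','hand_eye')},{'eef_pos':a['pos'],'eef_rot':a['rot']}))(np.load(f))
p1,s1=L('w1.npz');p5,s5=L('w5.npz')
obs=[(p1,s1,np.array([189.65+567/3.4,24.65+291/3.4])),(p5,s5,np.array([400.3,192.8]))]
r=least_squares(lambda X:np.concatenate([proj(p,X,s)-u for p,s,u in obs]),[425,157,95]);print(r.x,r.fun.round(1))
n=np.array([-.255,-.0443,.9659]);Rz=R.from_euler('z',.172).as_matrix();dk=np.array([489.25,226.13,0])+Rz@[-120,0,70]
print('h',(r.x-dk)@n)
for p,s,u in obs: print([onplane(p,u,dk+h*n,n,s).round(1).tolist() for h in(8,12,16,20)])
```

```text
[424.78882114 158.36211093 103.42962402] [-0.   0.3  0.2 -0.2]
h 20.671062037350087
[[426.1, 155.6, 90.5], [425.8, 156.5, 94.6], [425.5, 157.4, 98.7], [425.1, 158.3, 102.8]]
[[425.9, 152.9, 90.4], [425.5, 154.6, 94.5], [425.1, 156.3, 98.6], [424.7, 158.0, 102.7]]
```

Run:
```python
from h import *
from scipy.optimize import least_squares
a=np.load('w1.npz');p1={k:a[k] for k in('fx','fy','cx','cy','k1','hand_eye')};s1={'eef_pos':a['pos'],'eef_rot':a['rot']}
t=manip.camera('top')
for A,B in(((664,160),(614,328)),((770,30),(640,255))):
    obs=[(p1,s1,np.array(A)*.7),(t,None,np.array(B)*.7)]
    r=least_squares(lambda X:np.concatenate([proj(p,X,s)-u for p,s,u in obs]),[425,30,95]);print(r.x,r.fun.round(1))
```

```text
[462.68442825  11.80539541  19.62222686] [ 0.  -0.6  0.2  1.1]
[576.32638229 -28.71384064  39.01820354] [-0.4 -0.8  1.2  1.3]
```

```bash
python3 -m crank '[{"offset":[0.005,-0.005,0],"spin":-7},{"offset":[0.02,-0.02,0],"spin":-14},{"offset":[0.04,-0.035,0],"spin":-21},{"offset":[0.055,-0.05,0],"spin":-28},{"offset":[0.07,-0.062,-0.01],"spin":-33},{"offset":[0.07,-0.062,-0.03],"spin":-33},{"offset":[0.07,-0.062,-0.05],"spin":-33},{"offset":[0.07,-0.062,-0.06],"spin":-33}]';python3 -m crank '[{"offset":[0,0,-0.002],"spin":0},{"offset":[0,0,-0.004],"spin":0},{"offset":[0,0,-0.006],"spin":0},{"offset":[0,0,-0.008],"spin":0},{"offset":[0,0,-0.01],"spin":0},{"offset":[0,0,-0.012],"spin":0},{"offset":[0,0,-0.014],"spin":0},{"offset":[0,0,-0.015],"spin":0}]'
```

```text
clock: 16.28
eef_pos: [418.4, 156.1, 120.3]
eef_rot: [-3.141, 0.0, 0.18]
wrist_force: [0.0, -1.0, 0.3]
finger_gap: 0.3
clock: 16.95
eef_pos: [418.3, 156.1, 105.2]
eef_rot: [-3.141, 0.0, 0.18]
wrist_force: [-1.1, -0.6, 0.2]
finger_gap: 0.3
```

```bash
python3 -m crank '[{"offset":[0,0,-0.0005],"spin":0},{"offset":[0,0,-0.001],"spin":0},{"offset":[0,0,-0.0015],"spin":0},{"offset":[0,0,-0.002],"spin":0},{"offset":[0,0,-0.0025],"spin":0},{"offset":[0,0,-0.003],"spin":0},{"offset":[0,0,-0.0035],"spin":0},{"offset":[0,0,-0.004],"spin":0}]';python3 -m crank '[{"offset":[0,0,-0.0005],"spin":0},{"offset":[0,0,-0.001],"spin":0},{"offset":[0,0,-0.0015],"spin":0},{"offset":[0,0,-0.002],"spin":0},{"offset":[0,0,-0.0025],"spin":0},{"offset":[0,0,-0.003],"spin":0},{"offset":[0,0,-0.0035],"spin":0},{"offset":[0,0,-0.004],"spin":0}]'
```

```text
clock: 17.62
eef_pos: [418.6, 156.2, 101.3]
eef_rot: [-3.141, -0.0, 0.18]
wrist_force: [1.4, 0.3, 4.2]
finger_gap: 0.3
clock: 18.28
eef_pos: [419.1, 156.3, 98.1]
eef_rot: [-3.141, -0.002, 0.18]
wrist_force: [-2.3, -0.6, 18.8]
finger_gap: 0.4
```

```bash
python3 -m crank '[{"offset":[0,0,0.002],"spin":0},{"offset":[0,0,0.005],"spin":0},{"offset":[0,0,0.01],"spin":0},{"offset":[0,0,0.03],"spin":0},{"offset":[-0.02,0.02,0.06],"spin":0},{"offset":[-0.05,0.045,0.085],"spin":0},{"offset":[-0.075,0.06,0.085],"spin":0},{"offset":[-0.075,0.06,0.085],"spin":0}]'; python3 look.py w6 start_key_top memo_line
python3 - <<'E'
import cv2,numpy as np
a=np.load('w6.npz')['px'][20:170,200:400,::-1]
cv2.imwrite('pics/c7.png',cv2.resize(np.clip(a*1.4,0,255).astype('uint8'),None,fx=4,fy=4,interpolation=cv2.INTER_CUBIC))
E
```

```text
clock: 18.95
eef_pos: [341.3, 218.3, 184.5]
eef_rot: [-3.14, -0.003, 0.183]
wrist_force: [-1.3, -0.9, 0.1]
finger_gap: 0.7
[341.28945549 218.32791158 184.48085918] [-3.13951159 -0.00341886  0.1829829 ] [ 0.48 -0.01  1.93  0.    1.22  1.87] 0.7260974055909255
start_key_top [([422.0, 159.0, 104.0], 0.56)]
memo_line [([423.0, 257.0, 86.0], 0.9)]
```

View pics/c7.png

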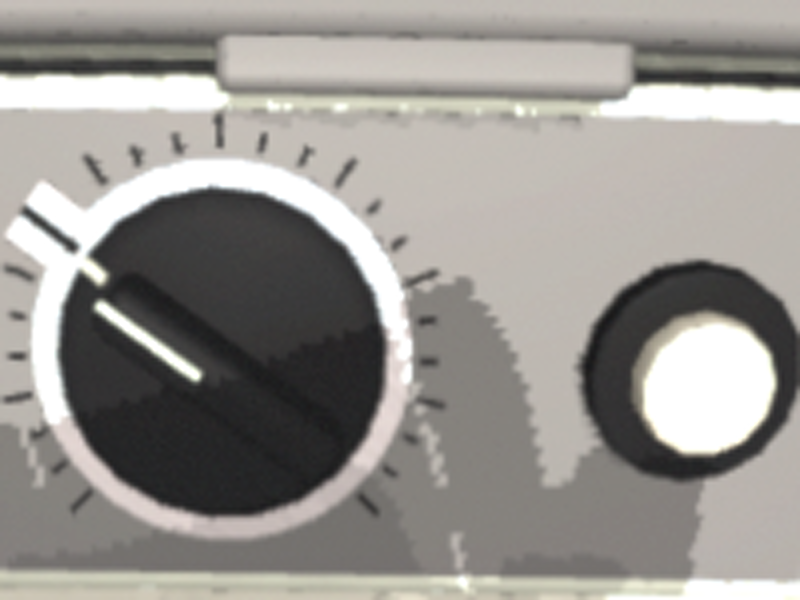

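```bash
python3 -c "
from ring import *
run('w6',200,20,4,[(33,350),(85,215),(220,158),(330,190),(390,265),(412,365),(380,455),(300,525),(232,538),(150,520),(60,440)],[(80,259),(103,281)],[(75,249),(25,210)])
pred('w6',200,20,4,[413.6,249.1,83.3],[1.37,1.4,1.43,1.46])"
```

```text
C [413.7 249.4  83.3] R 37.5 [ 0.1 -0.2 -0.1  0.5 -0.3 -0.  -0.4  0.4  0.1 -0.2 -0. ]
(80, 259) 6 1.422 33.0
(103, 281) 6 1.393 27.2
(75, 249) 2 1.425 34.9
(25, 210) 2 1.431 46.4
1.37 [[216, 387], [98, 310], [102, 284], [70, 263], [74, 259], [19, 223]]
1.4 [[216, 387], [100, 306], [105, 280], [73, 258], [76, 255], [23, 217]]
1.43 [[216, 387], [102, 303], [107, 277], [76, 254], [79, 251], [27, 211]]
1.46 [[216, 387], [105, 299], [109, 274], [79, 250], [82, 246], [31, 205]]
```

```bash
python3 -c "
from cell import manip
print(manip.sign_off())"
```

```text
the job is handed in; nothing more can be done
None
```

The lid is shut, the dial is turned to the memo pointer, and the start key was then pressed and released. The job was handed in at about 19 s of the 54 s allowed.

- **Lid:** I pushed it down with the shut fingertips. It stopped at 125 mm, the height of its outer face when fully shut, and did not give under about 17 N. Later pictures show it level.
- **Dial:** I turned it with the fingers standing open either side of the bar, pinching nothing. The memo pointer read 1.43 rad before and after.
    - **Remaining error:** The index line reads 1.39 to 1.42 rad in the last picture. It may therefore be 1 to 2 degrees short, which is about the error of my pixel readings.
    - **Earlier check:** The picture taken before the key press showed a gap of 0.01 to 0.03 rad. I took that as lined up, and did not correct it after the press because that would have broken the order.
- **Start key:** It began to yield near 104 mm and came to a hard stop at 98 mm with 19 N, against a 5 N spring. The tip dropped slightly more than the 5 mm travel, and I put the extra down to give in the arm. I then lifted clear, and the picture shows the key standing out again.
- **Surroundings:** The dial centre stayed within about 1 mm in every view but one, which gave about 2 mm in a rougher measurement. So the centrifuge has not visibly moved. The rack, bottle and box were never approached, but I did not measure them again at the end. The arm finished clear of everything.

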